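Start the bench polisher from its two control boxes

TASK

Start up the bench polisher in this order: press the raised half of the wide rocker fully down (dust extraction on), then push the square key fully in (it stays in), then press the flat round button fully down and keep holding it down with the fingertips; the program finishes while still holding it. Do not press the mushroom-shaped stop head or the narrow rocker, do not start on the key or the button before its turn, and leave the loose things on the bench where they stand.

Things in the scene. Friction and masses are not known exactly. Their poses are not given: they have to be found in the camera images.
- rocker_box: Fixed grey box, 150 (x) x 200 (y) x 60 mm tall, carrying two black rockers side by side, 80 mm apart along its y. Origin: centre of its underside; its z is up, its x points away from the robot, so its yaw is that of the rockers. (Behind both boxes, at the back of the bench, beyond 0.75 m, stands the fixed polishing motor, 220 mm tall.)
- button_box: Fixed grey box, 120 (x) x 270 (y) x 60 mm tall, carrying the square key, round button and mushroom head in a row along its y, 80 mm apart, in an order that varies. Origin: centre of its underside; its z is up, its x points away from the robot.
- wide_rocker (a joint): Angle of the wide rocker, a flat black paddle 80 mm long (along its box's x) and 44 mm wide that tips about its middle; hinge 79 mm above the bench, along its box's y. About 0 rad: half away from the robot raised, near half down (off). 0.4 rad: that half fully down at its stop (on). Stiff hinge, 0.10 N m (about 3.5 N at the press point); it stays where it is left.
- wide_rocker_press (a point): Point on the upper face of the wide rocker, on its raised half (the half away from the robot), 30 mm from the hinge and 10 mm from the end; it moves with the rocker and drops about 12 mm when this is pressed fully over.
- narrow_rocker (a joint): Angle of the narrow rocker (bench lamp), the same but only 22 mm wide: leave it as it is.
- narrow_rocker_press (a point): Point on the raised half of the narrow rocker, 30 mm from its hinge.
- square_key (a joint): Depth of the square key, a black flat-topped key 36 x 36 mm: 0 m out, 0.008 m fully in at its stop. It moves straight down against about 4 N of friction, has no spring and stays where it is left.
- square_key_top (a point): Centre of the top face of the square key (82 mm above the bench when out; moves with it).
- round_button (a joint): Depth of the flat round button, black, 40 mm across: 0 m out, 0.006 m fully down at its stop. A spring returns it; it starts to move at 1.5 N and is fully down at about 5 N.
- round_button_top (a point): Centre of the flat top of the round button (80 mm above the bench when out; moves with it).
- mushroom_head (a joint): Depth of the mushroom-shaped stop head, black, domed, 50 mm across on a thinner stem: 0 m out, 0.006 m pressed. Not to be pressed.
- mushroom_head_top (a point): Top of the dome of the mushroom head (98 mm above the bench).
- brass_fitting: Bystander: turned brass pipe fitting, 36 mm across, 50 mm tall, standing. Loose; to be left alone. Origin: centre of its underside.
- steel_knob: Bystander: turned steel door knob, 38 mm across, 45 mm tall, standing. Loose; to be left alone. Origin: centre of its underside.
- compound_jar: Bystander: closed jar, 60 mm across, 70 mm tall. Loose; to be left alone. Origin: centre of its underside.
- polish_bar: Bystander: bar of polishing compound, 100 x 40 x 35 mm, lying. Loose; to be left alone. Origin: centre of its underside.
- screwdriver: Bystander: screwdriver lying on the bench (origin under its middle). Loose; to be left alone. 
- parts_cup: Bystander: open aluminium cup, 76 mm across, 75 mm tall. Loose; to be left alone. Origin: centre of its underside.
- oil_bottle: Bystander: white bottle with black cap, 56 mm across, 110 mm tall. Loose; to be left alone. Origin: centre of its underside.

How it is judged:
By the outcome, as a careful person would: the job done as asked, in the order asked, and still so for the second after the job is handed in, while the arm keeps its last pose, push and grip.
It also fails if it takes over 43 s, if anything falls off the work surface, if the arm or the gripper's body presses on something with over 40 N, if the wrist force passes 120 N, or if a joint passes its speed limit or range.

ROBOT

A 7-joint arm with a two-finger parallel gripper is mounted at the origin on the work surface. World frame = base frame: x ahead of the robot, y to its left, z up, the work surface at z = 0. Lengths are in m, angles in rad, forces in N, time in s.
With the tool pointing down it reaches from about 0.35 to 0.9 m from the base axis. Payload 8.1 kg.
Tool frame: the origin (TCP) lies midway between the tips of the shut fingers; the grasp point (between the pads) lies 19 mm behind it; z points along the fingers, y is the direction in which the jaws open and shut (so a half turn about z gives the same grasp; the last joint's range is limited). The gripper opens to 92 mm and grips with 3 to 60 N. Pads are 19 mm wide; open, the fingers measure 130 mm over their backs; the gripper's body (75 mm by 190 mm) begins 47 mm behind the grasp point.
Start: joints at [-1.295, 0.434, 0.025, 1.573, -0.012, 1.134, -0.075], TCP at [0.231, 0.581, 0.227] pointing down, gripper open.
Joint ranges: [-2.62, 2.62], [-0.44, 2.09], [-1.27, 1.32], [0.08, 2.57], [-1.32, 4.46], [0.12, 2], [-2.74, 2.74]. Speed limits (rad/s): [2.22, 2.22, 3.01, 3.01, 3.14, 3.14, 3.14].

INTERFACE

Orientations are given as a rotation vector (axis times angle).
In Python, from cell import monitor, get_image, get_calibration, workorder, look_for, masks_of gives the robot as it stands.
- The arm moves only by the shell command python3 -m crank 'ROWS' [FORCE]. ROWS is JSON, a list of rows, each a list of 3 entries, a list of its own where there are three numbers: the shift along the tool's x, y, z in cm, then the turn about the tool's z in degrees, then the closure in counts, from 0 (fully open) to 255 (shut). A call has 1 to 5 rows; each row shifts and turns the commanded pose from where the row before left it, along the tool's axes as they then stand; what a row does not reach is not made up. A row lasts 1/10 s, in which the tool goes at most 50 mm and 8.59 degrees, less where a joint would pass 70% of its speed; a pose out of reach is approached as far as the arm can. A call with a gripper value outside its range is refused whole. The fingers move at their own pace and stop on an object; FORCE is the grip in N (left out, the last holds). Time passes only in rows, so rows that do not move let the fingers close. It gives the time, the measured TCP pose, the force and the opening at its end, in the units of the state.
- monitor.observe(): the state, without advancing time (a new reading comes with each control period).
- get_image(name): name is "scene" or "top"; returns (picture, depth): 420x560x3 uint8, red, green, blue; 420x560 float32, m along the optical axis (not along the pixel's ray), 0 where there is no reading.
- get_calibration(name): a dict with "fx", "fy", "cx", "cy" (pixels), "R" (3x3) and "t" (3): a world point X has camera coordinates R X + t. Camera axes: x right, y down, z forward; pixel columns grow to the right and rows downward; lengths in m; the calibration is good to about 2 mm. A picture is of the moment at which its call begins. get_calibration takes no time and is no camera call.
- workorder.sign_off(): hands the job in, once; it reports no verdict.
Trained networks look in the newest picture that a camera, given by its name, has taken for a name from the list of things; names that differ only in an ending like _2 or _b are one class to them, and where a whole thing is asked for, a point or a joint stands for the part that bears it (a point fixed in the world has none). Each returns a list of dicts, best first, with "score" (0 to 1); they miss things now and then, are a little off and sometimes report something else, mostly with a low value. They report only what shows in the picture. A call takes as long as a camera call.
- look_for(label, camera): "location" ([x, y, z] in m, in world coordinates, good to about 4 mm: the middle of the surface that is visible of it).
- masks_of(label, camera): "region" (420x560 bool, what is visible of it).
The state is a dict: "clock": time; "joints": joint angles; "dq": joint speeds; "joint_efforts": joint torques, N m; "position": TCP position; "ee_rot": TCP orientation; "force": force on the tool from outside, world axes, zero at the start; "ft_torque": the same for the moment, N m; "width": opening from 0.0 (shut) to 1.0 (fully open).
Only numpy, scipy, OpenCV 4.12 (cv2) and the standard library are available. Lean on these libraries where they do the work, as an engineer would, in place of code of your own. Each camera call takes 0.05 s, during which the arm holds its last target.

## Working session

There is one attempt and no reset: what is moved stays moved. The work goes in short steps, Python scripts to look and compute and a shell command to move; the robot and the scene stay as the last step left them, time stands still between calls to the robot, and variables do not carry over. Pictures are saved under pics/ and viewed, and the job is handed in when it is done.

```bash
ls; mkdir -p pics; python3 - <<'E'
from cell import monitor,get_image,get_calibration
import cv2,numpy as np
s=monitor.observe(); print(s)
for n in("scene","top"):
    p,d=get_image(n); cv2.imwrite(f"pics/{n}0.png",p[:,:,::-1])
    np.save(f"pics/{n}0_d.npy",d); c=get_calibration(n); print(n,c)
E
```

```text
pics
{'clock': 0.0, 'joints': array([-1.29458726,  0.4352572 ,  0.02501156,  1.57413417, -0.0115958 ,
        1.13398021, -0.07509311]), 'dq': array([ 3.82088866e-04, -4.75868031e-06, -9.61574364e-05,  7.02851960e-05,
        5.70390526e-05, -1.37443214e-03,  9.60609223e-04]), 'joint_efforts': array([-1.05462186e-03, -6.67864251e+01,  9.84246768e-01, -3.14471734e+01,
       -6.06815284e-02,  4.24493209e-02,  1.44230276e-04]), 'position': array([0.23101605, 0.580171  , 0.22590983]), 'ee_rot': array([-5.91602823e-01, -3.08524245e+00,  2.55692772e-03]), 'force': array([-0.00337288,  0.36847278, -0.0314212 ]), 'ft_torque': array([-0.01293265,  0.00724526, -0.02098359]), 'width': 1.0044816120198783}
scene {'fx': 428.5417377032044, 'fy': 428.5417377032044, 'cx': 275.19162645450973, 'cy': 215.95969038234384, 'R': array([[ 0.31352209,  0.94956438,  0.00560186],
       [ 0.54716858, -0.17583344, -0.81834537],
       [-0.77608662,  0.25963451, -0.57469946]]), 't': array([-0.1390415 , -0.2062117 ,  1.51507011])}
top {'fx': 398.7798602033895, 'fy': 398.7798602033895, 'cx': 271.9837161374619, 'cy': 208.67480061237674, 'R': array([[ 0.02904411, -0.99928287,  0.02429392],
       [-0.99075237, -0.03200174, -0.13185458],
       [ 0.13253747, -0.02023966, -0.99097133]]), 't': array([-0.02097902,  0.49589282,  1.10778358])}
```

View pics/scene0.png

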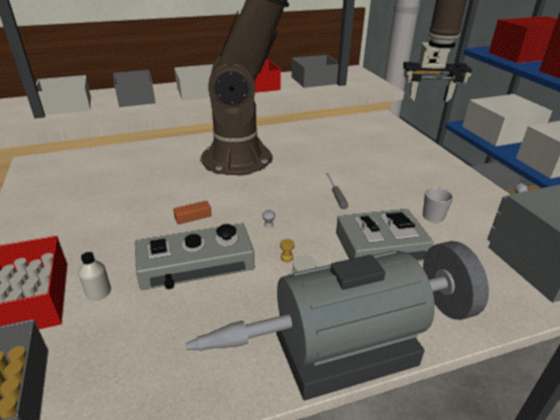

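View pics/top0.png

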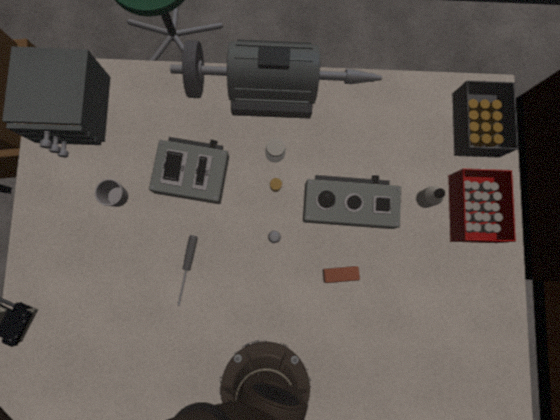

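```bash
python3 - <<'E'
from cell import *
import numpy as np
from cell import look_for,masks_of,monitor
for l in ["wide_rocker_press","wide_rocker","narrow_rocker","square_key_top","round_button_top","mushroom_head_top","rocker_box","button_box"]:
    for c in("top","scene"):
        for r in look_for(l,c)[:3]: print(l,c,np.round(r["location"],4),round(r["score"],2))
print(monitor.observe()["clock"])
E
```

```text
wide_rocker_press top [0.5986 0.2761 0.0841] 0.64
wide_rocker_press scene [ 0.4267 -0.0161  0.0332] 0.75
wide_rocker_press scene [0.6053 0.2732 0.0872] 0.6
wide_rocker_press scene [ 0.3361 -0.2032  0.0304] 0.23
wide_rocker top [0.5938 0.2788 0.0859] 0.68
wide_rocker top [0.5259 0.4612 0.0375] 0.34
wide_rocker scene [0.61   0.2752 0.0878] 0.89
wide_rocker scene [ 0.5658 -0.2434  0.0633] 0.34
narrow_rocker top [0.5868 0.1977 0.0868] 0.57
narrow_rocker top [ 0.5154 -0.1497  0.0953] 0.57
narrow_rocker scene [0.5968 0.1936 0.0847] 0.45
narrow_rocker scene [ 0.5361 -0.147   0.0873] 0.4
square_key_top top [ 0.5132 -0.3058  0.0812] 0.73
square_key_top scene [ 0.5711 -0.2439  0.0594] 0.61
square_key_top scene [ 0.5218 -0.3104  0.0798] 0.6
square_key_top scene [ 0.5297 -0.1513  0.0912] 0.47
round_button_top top [ 0.5153 -0.2253  0.0798] 0.61
round_button_top scene [ 0.5237 -0.2301  0.0806] 0.48
round_button_top scene [ 0.4248 -0.0131  0.0323] 0.36
round_button_top scene [ 0.5252 -0.3112  0.0826] 0.2
mushroom_head_top top [ 0.5145 -0.1447  0.0956] 0.76
mushroom_head_top scene [ 0.53   -0.1528  0.0902] 0.65
rocker_box top [0.5944 0.2283 0.0571] 0.92
rocker_box scene [0.637  0.2119 0.061 ] 0.87
button_box top [ 0.52   -0.2239  0.0595] 0.82
button_box scene [ 0.5661 -0.2445  0.0604] 0.81
0.9
```

```bash
cat > h.py <<'E'
import numpy as np,cv2
from cell import get_calibration
def cloud(n,d):
    c=get_calibration(n); v,u=np.mgrid[:420,:560]
    P=np.stack([(u-c["cx"])/c["fx"]*d,(v-c["cy"])/c["fy"]*d,d],-1)
    return (P-c["t"])@c["R"]
def proj(n,X):
    c=get_calibration(n); q=c["R"]@np.array(X)+c["t"]; return c["fx"]*q[0]/q[2]+c["cx"],c["fy"]*q[1]/q[2]+c["cy"]
E
python3 - <<'E'
from h import *
from cell import masks_of,monitor
D={n:np.load(f"pics/{n}0_d.npy") for n in("top","scene")}
for n in D:
    W=cloud(n,D[n]); im=cv2.imread(f"pics/{n}0.png")
    for l in("rocker_box","button_box"):
        m=masks_of(l,n)[0]["region"]
        q=W[m&(D[n]>0)&(W[...,2]>.045)&(W[...,2]<.13)]
        r=cv2.minAreaRect(q[:,:2].astype(np.float32)*1000); print(n,l,r,np.median(q[:,2]))
    for l in("wide_rocker","narrow_rocker","square_key","round_button","mushroom_head"):
        for R in masks_of(l,n)[:1]:
            m=R["region"]; q=W[m&(D[n]>0)]; r=cv2.minAreaRect(q[:,:2].astype(np.float32)*1000)
            print(n,l,round(R["score"],2),m.sum(),np.round(q.mean(0),4),np.round(q.max(0),3),[np.round(x,1) for x in r])
im=cv2.imread("pics/top0.png")
a=cv2.resize(im[125:235,140:240],None,fx=4,fy=4,interpolation=cv2.INTER_CUBIC)
b=cv2.resize(im[165:235,295:410],None,fx=3.4,fy=3.4,interpolation=cv2.INTER_CUBIC)
b=cv2.copyMakeBorder(b,0,a.shape[0]-b.shape[0],0,0,cv2.BORDER_CONSTANT)
cv2.imwrite("pics/z0.png",np.clip(np.hstack([a,b[:, :400]])*1.8,0,255).astype(np.uint8))
s=cv2.imread("pics/scene0.png")[190:290,120:440]; cv2.imwrite("pics/z1.png",np.clip(cv2.resize(s,None,fx=2.5,fy=2.5,interpolation=cv2.INTER_CUBIC)*1.6,0,255).astype(np.uint8))
print(monitor.observe()["clock"])
E
```

```text
top rocker_box ((600.507080078125, 276.7955322265625), (48.925662994384766, 77.12622833251953), 80.81040954589844) 0.08366793704798464
top button_box ((517.6969604492188, -230.93031311035156), (271.8111267089844, 120.88475036621094), 87.45723724365234) 0.06076506224334706
top wide_rocker 0.63 477 [0.6006 0.2755 0.0834] [0.646 0.304 0.094] [array([604. , 278.5]), array([51.5, 83.9]), np.float64(81.9)]
top narrow_rocker 0.76 270 [0.5875 0.1967 0.0819] [0.629 0.215 0.094] [array([589.4, 197. ]), array([29.3, 80. ]), np.float64(83.0)]
top square_key 0.52 192 [ 0.5136 -0.3084  0.0812] [ 0.535 -0.292  0.089] [array([ 515.8, -309.8]), array([36.1, 39.3]), np.float64(89.9)]
top round_button 0.71 169 [ 0.5171 -0.2291  0.08  ] [ 0.536 -0.211  0.088] [array([ 517.5, -229.4]), array([36.9, 36.8]), np.float64(3.4)]
top mushroom_head 0.77 248 [ 0.5199 -0.1488  0.094 ] [ 0.546 -0.126  0.101] [array([ 521.7, -148.5]), array([48. , 44.4]), np.float64(1.8)]
scene rocker_box ((596.1334228515625, 236.5651092529297), (200.8570556640625, 154.56675720214844), 82.11424255371094) 0.06046611060100634
scene button_box ((518.8416748046875, -229.54444885253906), (269.9127502441406, 122.63218688964844), 87.56045532226562) 0.060359196289003866
scene wide_rocker 0.8 329 [0.607  0.2732 0.085 ] [0.643 0.32  0.093] [array([591.7, 280.2]), array([ 57.9, 109.6]), np.float64(70.0)]
scene square_key 0.7 231 [ 0.5203 -0.3096  0.0794] [ 0.534 -0.291  0.085] [array([ 500.7, -308.6]), array([36.1, 67.5]), np.float64(87.8)]
scene round_button 0.59 197 [ 0.5213 -0.2304  0.0783] [ 0.539 -0.211  0.084] [array([ 506.5, -232. ]), array([63.9, 37. ]), np.float64(8.1)]
scene mushroom_head 0.81 239 [ 0.5303 -0.1505  0.0921] [ 0.546 -0.126  0.101] [array([ 526. , -149.5]), array([42.3, 44.5]), np.float64(13.9)]
1.6
```

View pics/z0.png

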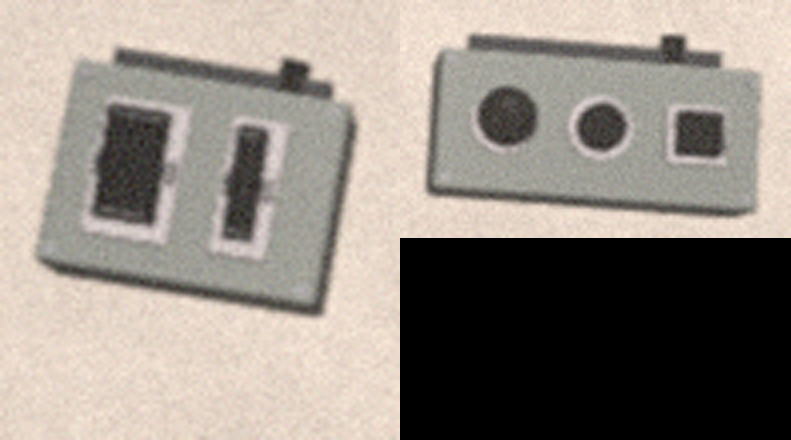

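View pics/z1.png

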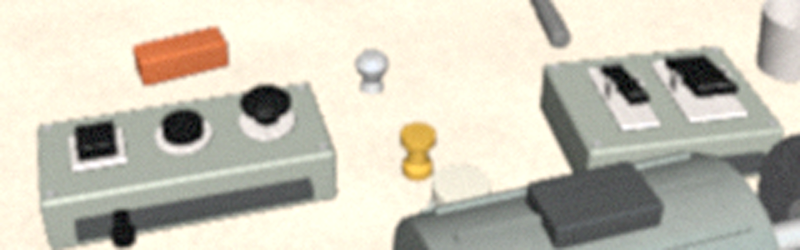

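```bash
cat >> h.py <<'E'
from scipy.spatial.transform import Rotation as Ro
def plan(target,yang=None):
    """shift in tool cm to target with the present orientation; turn to bring tool y to world angle yang (deg)"""
    from cell import monitor
    s=monitor.observe(); R=Ro.from_rotvec(s["ee_rot"]).as_matrix()
    sh=R.T@(np.array(target)-s["position"])*100
    a=np.degrees(np.arctan2(R[1,1],R[0,1]))
    print("clk",round(s["clock"],2),"pos",np.round(s["position"],4),"tilt",np.round(R[:,2],3),"yang",round(a,1),"F",np.round(s["force"],2),"w",round(s["width"],3))
    if yang is not None:
        t=a-yang; print("turn",round(t,1)); Rt=R@Ro.from_rotvec([0,0,np.radians(t)]).as_matrix(); print("shift after turn",np.round(Rt.T@(np.array(target)-s["position"])*100,2))
    print("shift cm",np.round(sh,2))
E
python3 - <<'E'
from h import *
D=np.load("pics/top0_d.npy"); W=cloud("top",D)
h=np.array([.602,.276]); y=np.radians(-8.5)
ex=np.array([np.cos(y),np.sin(y)]); ey=np.array([-ex[1],ex[0]])
q=W[130:220,140:235].reshape(-1,3)
for nm,o in(("wide",0),("narrow",-.08)):
    r=q[:,:2]-h; u=r@ex; v=r@ey-o
    for a in np.arange(-.06,.06,.01):
        m=(abs(v)<.01)&(u>=a)&(u<a+.01); print(nm,round(a+.005,3),m.sum(),np.round(np.median(q[m,2]),4))
plan([.6315,.2715,.12],81.5)
E
```

```text
wide -0.055 28 0.0598
wide -0.045 28 0.0652
wide -0.035 30 0.0777
wide -0.025 25 0.0798
wide -0.015 27 0.0821
wide -0.005 26 0.0841
wide 0.005 29 0.0852
wide 0.015 26 0.0868
wide 0.025 25 0.0884
wide 0.035 21 0.0898
wide 0.045 14 0.0644
wide 0.055 25 0.0601
narrow -0.055 24 0.0599
narrow -0.045 28 0.0648
narrow -0.035 32 0.0767
narrow -0.025 26 0.0795
narrow -0.015 24 0.0811
narrow -0.005 31 0.0823
narrow 0.005 27 0.085
narrow 0.015 26 0.0861
narrow 0.025 30 0.0872
narrow 0.035 28 0.0898
narrow 0.045 13 0.0652
narrow 0.055 21 0.059
clk 1.6 pos [0.2312 0.5807 0.2268] tilt [ 0.  0. -1.] yang 68.3 F [-0.9  -0.17  0.68] w 0.997
turn -13.2
shift after turn [-44.16 -24.67  10.68]
shift cm [-48.63 -13.92  10.68]
```

The wide rocker is the left one in the top view. Its far half is raised, with the press point at about (0.6315, 0.2715, 0.0885). The button box holds mushroom, round button and square key in order from left to right. I'll close the fingers and turn.

```bash
python3 -m crank '[[[0,0,0],-6.6,255],[[0,0,0],-6.6,255],[[-4,-2.2,0],0,255],[[-4,-2.2,0],0,255],[[-4,-2.2,0],0,255]]' 20
python3 -m crank '[[[-4,-2.2,0],0,255],[[-4,-2.2,0],0,255],[[-4,-2.2,0],0,255],[[-4,-2.2,0],0,255],[[-4,-2.2,0],0,255]]'
python3 -c "
from h import *
plan([.6315,.2715,.12],81.5)"
```

```text
clock: 2.1
position: [0.3411, 0.4968, 0.2268]
ee_rot: [0.232, 3.133, 0.0]
force: [0.8, -0.1, -0.5]
width: 0.615
clock: 2.6
position: [0.5229, 0.358, 0.2269]
ee_rot: [0.233, 3.133, 0.001]
force: [0.9, 0.4, -0.0]
width: 0.179
clk 2.6 pos [0.5229 0.358  0.2269] tilt [ 0.  0. -1.] yang 81.5 F [ 0.87  0.39 -0.01] w 0.179
turn -0.0
shift after turn [-12.01  -6.95  10.69]
shift cm [-12.01  -6.95  10.69]
```

```bash
python3 -m crank '[[[-4,-2.3,0],0,255],[[-4,-2.3,0],0,255],[[-4,-2.3,0],0,255],[[0,0,4],0,255],[[0,0,4],0,255]]'
python3 -m crank '[[[0,0,0],0,255],[[0,0,0],0,255]]'
python3 -c "
from h import *
plan([.6315,.2715,.12],81.5)"
```

```text
clock: 3.1
position: [0.6325, 0.2715, 0.1468]
ee_rot: [0.239, 3.129, 0.002]
force: [-0.6, 1.1, -0.9]
width: 0.003
clock: 3.3
position: [0.6298, 0.2735, 0.147]
ee_rot: [-0.232, -3.132, 0.001]
force: [1.1, 0.5, 0.9]
width: 0.007
clk 3.3 pos [0.6298 0.2735 0.147 ] tilt [-0.001 -0.    -1.   ] yang 81.5 F [1.15 0.48 0.94] w 0.007
turn 0.0
shift after turn [-0.2  -0.17  2.7 ]
shift cm [-0.2  -0.17  2.7 ]
```

```bash
python3 -m crank '[[[-0.2,-0.2,2.5],0,255],[[0,0,2.5],0,255],[[0,0,0],0,255],[[0,0,0],0,255]]'
python3 - <<'E'
from h import *
plan([.6315,.2715,.09],81.5)
from cell import get_image
p,d=get_image("scene"); cv2.imwrite("pics/s1.png",np.clip(cv2.resize(p[150:280,300:480,::-1],None,fx=4,fy=4,interpolation=cv2.INTER_CUBIC)*1.6,0,255).astype(np.uint8))
E
```

```text
clock: 3.7
position: [0.6326, 0.2719, 0.0991]
ee_rot: [0.232, 3.131, 0.002]
force: [0.5, 0.1, 0.3]
width: 0.006
clk 3.7 pos [0.6326 0.2719 0.0991] tilt [ 0.002  0.001 -1.   ] yang 81.5 F [0.49 0.07 0.28] w 0.006
turn 0.0
shift after turn [ 0.11 -0.06  0.91]
shift cm [ 0.11 -0.06  0.91]
```

View pics/s1.png

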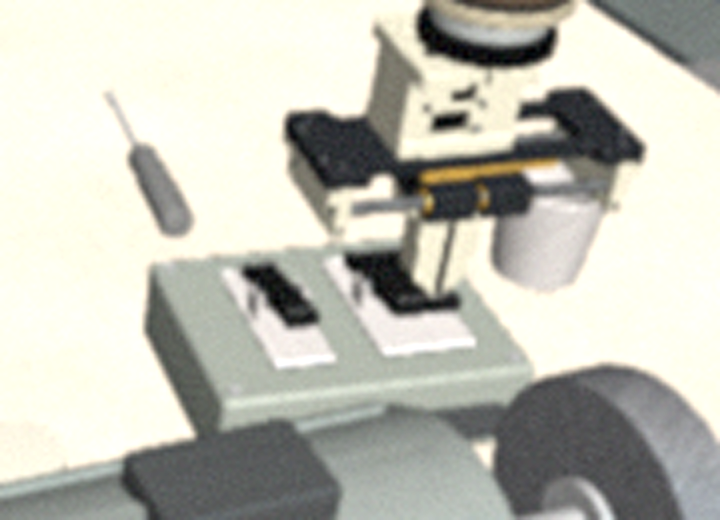

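```bash
python3 -m crank '[[[0.4,0,0.4],0,255],[[0,0,0.4],0,255],[[0,0,0.4],0,255],[[0,0,0],0,255]]'; python3 -m crank '[[[0,0,0.3],0,255],[[0,0,0.3],0,255],[[0,0,0],0,255]]'
```

```text
clock: 4.15
position: [0.6284, 0.2719, 0.085]
ee_rot: [0.233, 3.132, 0.001]
force: [1.5, 0.7, 2.0]
width: 0.008
clock: 4.45
position: [0.629, 0.2719, 0.08]
ee_rot: [0.233, 3.131, 0.002]
force: [1.5, 0.1, 9.3]
width: 0.005
```

```bash
python3 -m crank '[[[0,0,0.2],0,255],[[0,0,0],0,255]]';  python3 -m crank '[[[0,0,0.2],0,255],[[0,0,0],0,255]]'
```

```text
clock: 4.65
position: [0.6291, 0.2719, 0.0796]
ee_rot: [0.233, 3.13, 0.003]
force: [-3.8, -1.3, 21.4]
width: 0.006
clock: 4.85
position: [0.6293, 0.272, 0.0792]
ee_rot: [0.234, 3.129, 0.004]
force: [-7.8, -3.9, 33.9]
width: 0.005
```

That reached the stop, at 34 N. I'll lift, clear the view and check.

```bash
python3 -m crank '[[[0,0,-2],0,255],[[0,0,-4],0,255],[[0,0,-4],0,255],[[0.9,4.7,0],0,255],[[0.9,4.7,0],0,255]]'
python3 -m crank '[[[0.9,4.7,0],0,255],[[0.9,4.7,0],0,255],[[0.9,4.7,0],0,255],[[0,0,0],0,255]]'
python3 - <<'E'
from h import *
from cell import get_image
plan([.516,-.309,.11],87.5)
D=get_image("top")[1]; W=cloud("top",D)
p,d=get_image("scene"); cv2.imwrite("pics/s2.png",np.clip(cv2.resize(p[150:280,300:480,::-1],None,fx=4,fy=4,interpolation=cv2.INTER_CUBIC)*1.6,0,255).astype(np.uint8))
W2=cloud("scene",d)
h=np.array([.602,.276]); y=np.radians(-8.5)
ex=np.array([np.cos(y),np.sin(y)]); ey=np.array([-ex[1],ex[0]])
for c,q in(("top",W[130:220,140:235].reshape(-1,3)),("scene",W2[190:270,320:450].reshape(-1,3))):
  for nm,o in(("wide",0),("narrow",-.08)):
    r=q[:,:2]-h; u=r@ex; v=r@ey-o
    print(c,nm,[(int(1000*a+5),float(np.round(np.median(q[(abs(v)<.01)&(u>=a)&(u<a+.01),2]),4))) for a in np.arange(-.04,.04,.01)])
E
```

```text
clock: 5.35
position: [0.6252, 0.3664, 0.1767]
ee_rot: [0.239, 3.13, 0.001]
force: [0.9, 1.2, -0.4]
width: 0.007
clock: 5.75
position: [0.6125, 0.5195, 0.1722]
ee_rot: [-0.218, -3.128, -0.004]
force: [-1.6, 0.3, -0.2]
width: 0.003
clk 5.75 pos [0.6125 0.5195 0.1722] tilt [-0.005  0.003 -1.   ] yang 82.0 F [-1.59  0.34 -0.24] w 0.003
turn -5.5
shift after turn [  5.99 -83.21   6.01]
shift cm [ -1.99 -83.41   6.01]
top wide [(-35, 0.0893), (-25, 0.089), (-14, 0.0878), (-4, 0.0853), (5, 0.0837), (15, 0.0808), (25, 0.0789), (35, 0.0764)]
top narrow [(-35, 0.0768), (-25, 0.0787), (-14, 0.0815), (-4, 0.082), (5, 0.0848), (15, 0.0869), (25, 0.0878), (35, 0.091)]
scene wide [(-35, 0.0917), (-25, 0.0898), (-14, 0.0879), (-4, 0.0857), (5, 0.0832), (15, 0.0812), (25, 0.0793), (35, 0.0746)]
scene narrow [(-35, 0.0782), (-25, 0.0805), (-14, 0.0827), (-4, 0.084), (5, 0.0836), (15, 0.0854), (25, 0.0676), (35, 0.0874)]
```

View pics/s2.png

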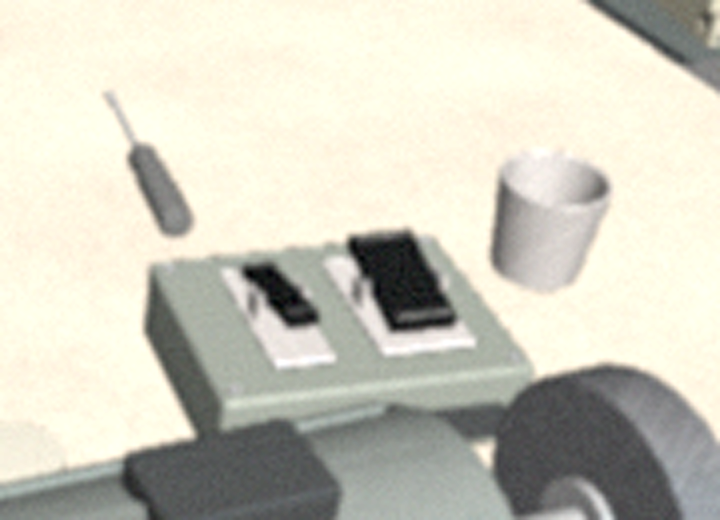

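In the picture, the wide rocker (400,280) has its far half down and the narrow one (280,295) is unchanged. The clearing move went the wrong way along y, but nothing was touched. Next is the key.

```bash
python3 -m crank '[[[0,0,0],-5.5,255],[[0.35,-4.9,0],0,255],[[0.35,-4.9,0],0,255],[[0.35,-4.9,0],0,255],[[0.35,-4.9,0],0,255]]'
python3 -m crank '[[[0.35,-4.9,0],0,255],[[0.35,-4.9,0],0,255],[[0.35,-4.9,0],0,255],[[0.35,-4.9,0],0,255],[[0.35,-4.9,0],0,255]]'
python3 -m crank '[[[0.35,-4.9,0],0,255],[[0.35,-4.9,0],0,255],[[0.35,-4.9,0],0,255],[[0.35,-4.9,0],0,255],[[0.35,-4.9,0],0,255]]'
python3 -m crank '[[[0.35,-4.9,0],0,255],[[0.35,-4.9,0],0,255],[[0,0,0],0,255],[[0,0,0],0,255]]'
python3 -c "
from h import *
plan([.516,-.309,.11],87.5)"
```

```text
clock: 6.35
position: [0.5935, 0.3112, 0.1748]
ee_rot: [0.086, 3.14, -0.002]
force: [0.1, -0.2, 0.8]
width: 0.006
clock: 6.85
position: [0.5622, 0.0679, 0.175]
ee_rot: [-0.087, -3.14, 0.001]
force: [1.4, -0.1, -0.2]
width: 0.004
clock: 7.35
position: [0.531, -0.1752, 0.175]
ee_rot: [-0.086, -3.14, 0.001]
force: [1.2, -0.1, -0.7]
width: 0.004
clock: 7.75
position: [0.5188, -0.272, 0.1747]
ee_rot: [-0.092, -3.139, 0.001]
force: [-0.5, 1.3, -0.7]
width: 0.006
clk 7.75 pos [ 0.5188 -0.272   0.1747] tilt [-0.001 -0.    -1.   ] yang 86.7 F [-0.5   1.33 -0.72] w 0.006
turn -0.8
shift after turn [ 0.11 -3.71  6.47]
shift cm [ 0.06 -3.71  6.47]
```

```bash
python3 -m crank '[[[0,-3.7,0],-0.8,255],[[0,0,4],0,255],[[0,0,3.9],0,255],[[0,0,0],0,255],[[0,0,0],0,255]]'
python3 - <<'E'
from h import *
from cell import get_image
plan([.516,-.309,.082],87.5)
p,d=get_image("scene"); cv2.imwrite("pics/s3.png",np.clip(cv2.resize(p[180:300,100:280,::-1],None,fx=4,fy=4,interpolation=cv2.INTER_CUBIC)*1.6,0,255).astype(np.uint8))
E
```

```text
clock: 8.25
position: [0.5188, -0.3051, 0.0961]
ee_rot: [-0.059, -3.14, -0.002]
force: [0.2, -0.4, 1.7]
width: 0.005
clk 8.25 pos [ 0.5188 -0.3051  0.0961] tilt [-0.001  0.001 -1.   ] yang 87.9 F [ 0.2  -0.37  1.69] w 0.005
turn 0.4
shift after turn [ 0.26 -0.4   1.41]
shift cm [ 0.26 -0.4   1.41]
```

View pics/s3.png

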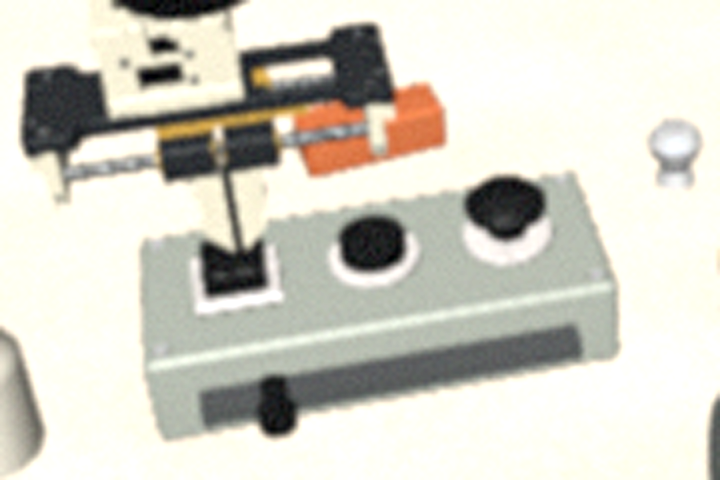

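The shut fingers hang over the key, with the tip at (237,250) in the zoom. I'll centre them and push.

```bash
python3 -m crank '[[[0.2,-0.4,0.3],0,255],[[0,0,0.5],0,255],[[0,0,0.4],0,255],[[0,0,0.4],0,255],[[0,0,0],0,255]]'; python3 -m crank '[[[0,0,0.3],0,255],[[0,0,0.3],0,255],[[0,0,0],0,255]]'
```

```text
clock: 8.8
position: [0.517, -0.3102, 0.0795]
ee_rot: [0.061, 3.141, -0.0]
force: [0.8, -0.1, 0.4]
width: 0.002
clock: 9.1
position: [0.5171, -0.3102, 0.0742]
ee_rot: [0.06, 3.141, 0.0]
force: [-1.5, 1.6, 8.1]
width: 0.004
```

```bash
python3 -m crank '[[[0,0,0.2],0,255],[[0,0,0],0,255]]';  python3 -m crank '[[[0,0,0.2],0,255],[[0,0,0],0,255]]'
```

```text
clock: 9.3
position: [0.5172, -0.3103, 0.0737]
ee_rot: [0.061, 3.14, -0.0]
force: [-6.9, 4.3, 24.4]
width: 0.008
clock: 9.5
position: [0.5173, -0.3103, 0.0733]
ee_rot: [0.061, 3.139, -0.0]
force: [-11.3, 7.3, 41.5]
width: 0.005
```

It's at its stop. I'll lift and move to above the round button, staying high enough to look at the key first.

```bash
python3 -m crank '[[[0,0,-1],0,255],[[0,0,-4],0,255],[[0,0,-4],0,255],[[4,0,0],0,255],[[4,0,0],0,255]]'
python3 -m crank '[[[4,0,0],0,255],[[0,0,0],0,255]]'
python3 - <<'E'
from h import *
from cell import get_image,look_for
plan([.518,-.2295,.1],87.5)
for n in("top","scene"):
    p,D=get_image(n); W=cloud(n,D)
    for nm,c in(("key",(.515,-.3095)),("btn",(.518,-.2295)),("mush",(.521,-.149)),("box",(.48,-.27))):
        m=np.hypot(W[...,0]-c[0],W[...,1]-c[1])<.010; print(n,nm,m.sum(),np.round(np.median(W[m][:,2]),4))
cv2.imwrite("pics/s4.png",np.clip(cv2.resize(p[180:300,100:280,::-1],None,fx=4,fy=4,interpolation=cv2.INTER_CUBIC)*1.6,0,255).astype(np.uint8))
E
```

```text
clock: 10.0
position: [0.4374, -0.3072, 0.1605]
ee_rot: [0.058, 3.139, -0.002]
force: [-1.3, -0.4, -0.1]
width: 0.004
clock: 10.2
position: [0.3911, -0.3055, 0.1593]
ee_rot: [-0.067, -3.137, -0.002]
force: [0.2, -0.8, 0.3]
width: 0.005
clk 10.2 pos [ 0.3911 -0.3055  0.1593] tilt [-0.004  0.001 -1.   ] yang 87.5 F [ 0.23 -0.8   0.3 ] w 0.005
turn 0.0
shift after turn [-12.37   8.14   5.89]
shift cm [-12.37   8.13   5.89]
top key 40 0.0745
top btn 40 0.081
top mush 43 0.0984
top box 42 0.0607
scene key 39 0.075
scene btn 36 0.0804
scene mush 35 0.0981
scene box 33 0.0611
```

View pics/s4.png

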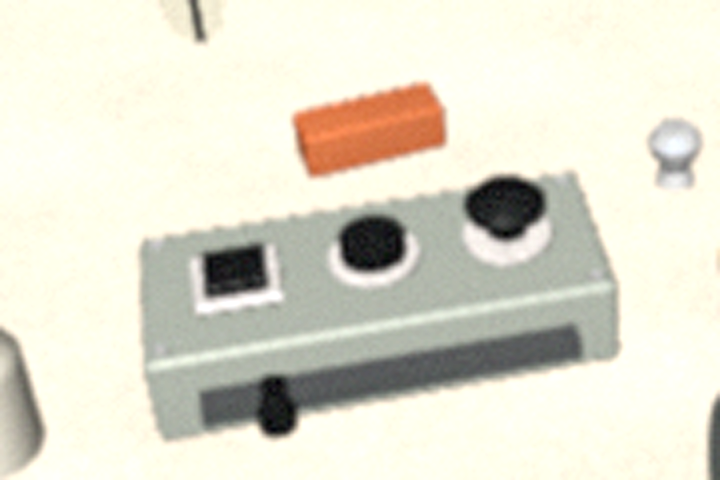

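The key top is at 74 mm after taking off the 0.8 mm depth bias, so it is fully in. The button (80) and mushroom (98) are still out. Now the button.

```bash
python3 -m crank '[[[-4.1,2.7,0],0,255],[[-4.1,2.7,0],0,255],[[-4.1,2.7,0],0,255],[[0,0,0],0,255],[[0,0,0],0,255]]'
python3 -m crank '[[[0,0,4],0,255],[[0,0,1.6],0,255],[[0,0,0],0,255],[[0,0,0],0,255]]'
python3 - <<'E'
from h import *
from cell import get_image
plan([.518,-.2295,.08],87.5)
p,d=get_image("scene"); cv2.imwrite("pics/s5.png",np.clip(cv2.resize(p[180:300,100:280,::-1],None,fx=4,fy=4,interpolation=cv2.INTER_CUBIC)*1.6,0,255).astype(np.uint8))
E
```

```text
clock: 10.8
position: [0.525, -0.2276, 0.159]
ee_rot: [-0.054, -3.141, -0.001]
force: [-0.7, -1.0, 0.6]
width: 0.005
clock: 11.2
position: [0.5228, -0.2301, 0.104]
ee_rot: [-0.062, -3.141, 0.0]
force: [0.4, 0.1, 0.3]
width: 0.002
clk 11.2 pos [ 0.5228 -0.2301  0.104 ] tilt [-0. -0. -1.] yang 87.7 F [0.45 0.14 0.29] w 0.002
turn 0.2
shift after turn [0.48 0.04 2.4 ]
shift cm [0.48 0.05 2.4 ]
```

View pics/s5.png

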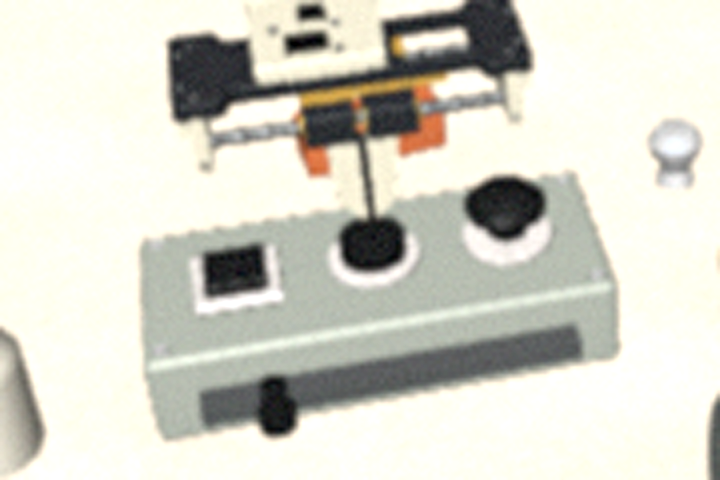

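```bash
python3 -m crank '[[[0.4,0,1],0,255],[[0,0,0.9],0,255],[[0,0,0.4],0,255],[[0,0,0.4],0,255],[[0,0,0],0,255]]'; python3 -m crank '[[[0,0,0.3],0,255],[[0,0,0.1],0,255],[[0,0,0],0,255]]'
```

```text
clock: 11.75
position: [0.5185, -0.229, 0.0763]
ee_rot: [-0.061, -3.14, -0.001]
force: [-2.9, 0.2, 4.0]
width: 0.005
clock: 12.05
position: [0.519, -0.2292, 0.0741]
ee_rot: [0.061, 3.141, 0.0]
force: [-6.7, 2.1, 17.2]
width: 0.006
```

```bash
python3 -m crank '[[[0,0,0.05],0,255],[[0,0,0],0,255],[[0,0,0],0,255],[[0,0,0],0,255]]'
python3 - <<'E'
from h import *
from cell import get_image
plan([.518,-.2295,.074],87.5)
for n in("top","scene"):
    p,D=get_image(n); W=cloud(n,D)
    for nm,c in(("key",(.51,-.3095)),("mush",(.521,-.149)),("wideFar",(.6315,.2715)),("narFar",(.62,.19))):
        m=np.hypot(W[...,0]-c[0],W[...,1]-c[1])<.008; print(n,nm,m.sum(),np.round(np.median(W[m][:,2]),4))
    cv2.imwrite(f"pics/f_{n}.png",np.clip(p[:,:,::-1]*1.4,0,255).astype(np.uint8))
E
```

```text
clock: 12.45
position: [0.519, -0.2292, 0.074]
ee_rot: [0.061, 3.14, 0.0]
force: [-8.5, 3.3, 24.3]
width: 0.005
clk 12.45 pos [ 0.519  -0.2292  0.074 ] tilt [ 0.001  0.    -1.   ] yang 87.8 F [-8.5   3.34 24.3 ] w 0.005
turn 0.3
shift after turn [ 0.1  -0.03 -0.  ]
shift cm [ 0.1  -0.03 -0.  ]
top key 0 nan
top mush 40 0.1819
top wideFar 25 0.0775
top narFar 31 0.0897
scene key 48 0.1084
scene mush 43 0.1011
scene wideFar 44 0.0729
scene narFar 61 0.0664
  return _methods._mean(a, axis=axis, dtype=dtype,
  ret = ret.dtype.type(ret / rcount)
```

View pics/f_scene.png

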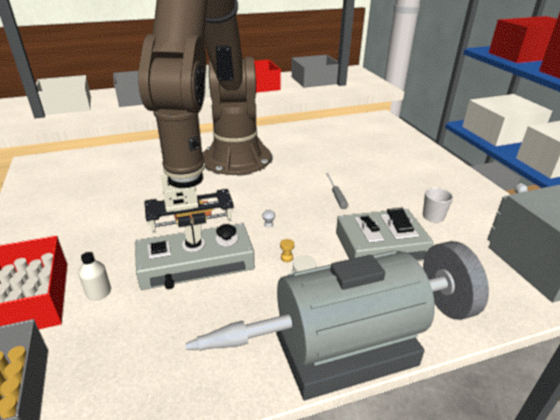

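View pics/f_top.png

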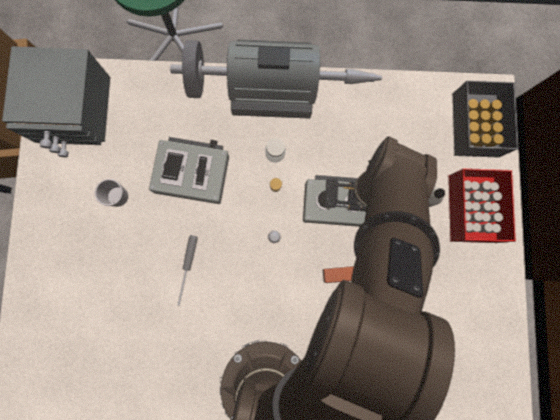

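```bash
python3 - <<'E'
from h import *
from cell import get_image,masks_of
p,D=get_image("scene"); W=cloud("scene",D)
cv2.imwrite("pics/s6.png",np.clip(cv2.resize(p[180:300,100:280,::-1],None,fx=4,fy=4,interpolation=cv2.INTER_CUBIC)*1.6,0,255).astype(np.uint8))
r=masks_of("mushroom_head","scene")[0]; q=W[r["region"]&(D>0)]; print(r["score"],np.round(q.mean(0),4),np.percentile(q[:,2],[50,80,95,100]))
print(np.round(W[205:245:2,[224,227,230,232]],3)[...,2].T); print(np.round(W[205:245:4,230],3))
E
```

```text
0.57 [ 0.5291 -0.151   0.0916] [0.09382297 0.09716053 0.09877062 0.1006537 ]
[[ 0.184  0.179  0.173  0.     0.16   0.156  0.002  0.001  0.001  0.096
   0.099  0.098  0.098  0.095  0.091  0.09   0.084  0.068  0.067  0.066]
 [ 0.181  0.178  0.17   0.162  0.158  0.152  0.143  0.001  0.     0.097
   0.1    0.099  0.098  0.096  0.093  0.089  0.084  0.068  0.066  0.066]
 [ 0.181  0.177  0.171  0.167  0.162  0.155  0.15   0.145  0.003  0.002
   0.097  0.097  0.098  0.095  0.092  0.089  0.072  0.066  0.067  0.067]
 [ 0.182  0.177  0.171  0.165  0.001  0.002 -0.     0.002  0.001  0.001
   0.095  0.096  0.095  0.092  0.09   0.086  0.067  0.067  0.066  0.066]]
[[ 0.557 -0.143  0.181]
 [ 0.558 -0.144  0.171]
 [ 0.56  -0.145  0.162]
 [ 0.558 -0.145  0.15 ]
 [ 0.373 -0.109  0.003]
 [ 0.516 -0.138  0.097]
 [ 0.534 -0.142  0.098]
 [ 0.542 -0.144  0.092]
 [ 0.53  -0.143  0.072]
 [ 0.539 -0.145  0.067]]
```

View pics/s6.png

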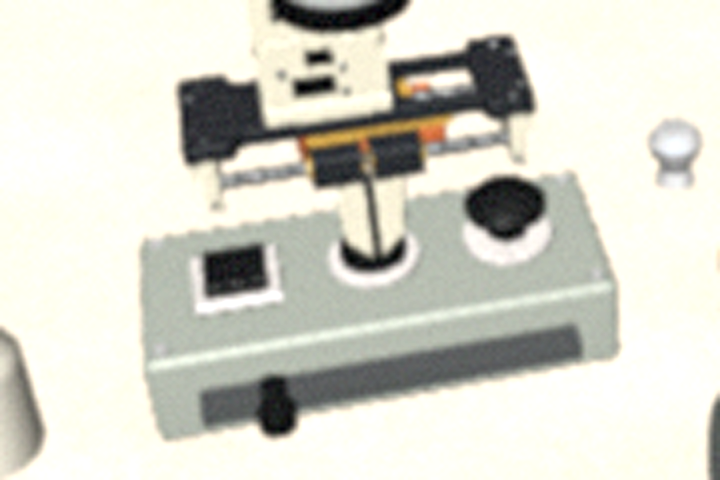

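The lowest part of the gripper near the mushroom is at 0.145 m, and the dome top is unchanged at 0.098 m. The button is held at its stop with the TCP at z 0.074 m and about 24 N.

```bash
python3 -c "
from cell import workorder,monitor
s=monitor.observe();print(s['clock'],s['position'],s['force'])
print(workorder.sign_off())"
```

```text
12.65 [ 0.51897282 -0.22923318  0.073979  ] [-8.90739379  2.84761585 23.70291562]
the job is handed in; nothing more can be done
None
```

The polisher was started in the order asked, and I handed the job in at 12.65 s with the fingertips still holding the round button down.

- **Wide rocker:** I pressed its far half to the stop, with the force rising to 34 N. The depth images afterwards show it fully tipped over. The narrow rocker kept its original slope.
- **Square key:** I pushed it to its stop. Its top then measured about 74 mm, which is the full 8 mm in, and the later pictures look the same. The final numeric re-check of its height failed because the arm blocked the view.
- **Round button:** I am holding it at 74 mm, its full 6 mm, with about 24 N.
- **Mushroom head:** Its top is still at 98 mm. The nearest part of the gripper is about 45 mm above it.

**Off plan:**
- After the rocker press, one clearing move went the wrong way along y. It was at height and touched nothing.
- The fingertip push on the key peaked at about 41 N at the stop. That is slightly over the 40 N figure for the arm and gripper body, but it was the fingertips that pressed. It is well under the 120 N wrist limit.

The loose things look unmoved in the final pictures. I did not measure their positions, and from above the arm partly hides the polish bar and the bottle.

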